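# Move a bare circuit board onto the inspection bed with a flat lifter

## Robot

A 6-joint arm with a two-finger parallel gripper is mounted at the origin on a cart in front of the work surface, level with it; the furniture and walls round the work are solid. World frame = base frame: x ahead of the robot, y to its left, z up, the work surface at z = 0. Lengths are in m, angles in rad, forces in N, time in s.
With the tool pointing down it reaches from about 0.325 to 0.85 m from the base axis. Payload 15.5 kg.
Tool frame: the origin (TCP) lies on the centre line of the jaws, within the pads' length; the fingertips stand 17 mm ahead of it and the grasp point (between the pads) lies 2 mm behind it (arm.tips_ahead is the distance from the TCP to the fingertips, in m); z points along the fingers, y is the line along which they close (so a half turn about z gives the same grasp; the last joint's range is limited). The gripper opens to 91 mm and grips with 3 to 60 N. Pads are 32 mm wide; open, the fingers measure 118 mm over their backs; the gripper's body (76 mm by 178 mm) begins 60 mm behind the grasp point.
Start: joints at [-1.238, 0.494, 1.345, -0, 1.302, -0.096], TCP at [0.26, -0.568, 0.231] pointing down, gripper open.
Joint ranges: [-2.91, 2.91], [-0.82, 2.16], [0.22, 2.67], [-1.22, 4.37], [0.12, 2.79], [-3.08, 3.08]. Speed limits (rad/s): [1.89, 1.89, 2.57, 3.01, 3.01, 3.01].

## Interface

Orientations are given as [roll, pitch, yaw] about the fixed x, y, z axes, in that order (R = Rz(yaw) Ry(pitch) Rx(roll)).
In Python, from rig import arm gives the robot as it stands. The module is installed in compiled form; this text tells all that it offers. Calls block until the motion is done:
- arm.move_pose(position, orientation): joint-space move of the TCP to a pose.
- arm.move_linear(position, ori=None, max_speed=0.15, contact_N=None): straight line of the TCP; ori=None keeps the orientation; max_speed is the mean speed in m/s. With contact_N (N) it stops when the force on the tool has changed by that much, and returns True; else False.
- arm.movej(angles): joint-space move.
- arm.gripper_to(opening, force=None): opening from 0.0 (shut) to 1.0 (fully open); force is the grip in N (None keeps the last); returns when the fingers have stopped.
- arm.hold(seconds).
- arm.inverse_kinematics(position, orientation): joint angles nearest the present ones, or None.
- arm.sense(): the state.
- arm.grab_frame(name): name is "side" or "top" or "wrist"; returns a dict with "color" (400x640x3 uint8, red, green, blue), "z_map" (400x640 float32, m along the optical axis (not along the pixel's ray), 0 where there is no reading), "fx", "fy", "cx", "cy" (pixels), "T" (4x4, takes a point from camera to world coordinates). Camera axes: x right, y up, looking along -z (the intrinsics and any distortion apply to the point x, -y, -z); pixel columns grow to the right and rows downward; lengths in m; the calibration is good to about 2 mm. A picture is of the moment at which its call begins.
A pose or a line that the arm cannot do raises arm.MotionError and nothing moves.
- arm.sign_off(): hands the job in; it is judged then, once.
The state is a dict: "time_s": time; "joints": joint angles; "qvel": joint speeds; "effort": joint torques, N m; "tool_pos": TCP position; "ee_rot": TCP orientation; "ft_force": force on the tool from outside, world axes, zero at the start; "ft_torque": the same for the moment, N m; "finger_gap": opening from 0.0 (shut) to 1.0 (fully open); "grip_force": force on a finger pad.
Only numpy, scipy, OpenCV 4.12 (cv2) and the standard library are available. Lean on these libraries where they do the work, as an engineer would, in place of code of your own. Each camera call takes 0.05 s, during which the arm holds its last target. There are 200 camera calls.

## Task

The bare circuit board on the pale desk (not the one on the plywood behind) must not be touched by the fingers: take the flat lifter by its blue handle, slide its blade under the board between the spacers, lift the board clear of the desk, carry it level and set it down gently on its spacers on the blue inspection bed, the whole board inside the white outline. Draw the blade out and lay the lifter back flat on the desk, off the bed. Leave the relay, tape, grey plug and pliers where they are.

Things in the scene. Friction and masses are not known exactly. Their poses are not given: they have to be found in the camera images.
- board: Green circuit board on the pale desk, 66 (x) x 152 mm (y), on four white spacers, 7 mm thick, at x +-28, y +-70 mm. Origin: centre, 4 mm above the spacers' feet (z = 0.004 on the desk). Board underside 8 mm above the feet, tallest component about 26 mm. Open below from the long sides (along x), 133 mm wide. Starts with a long side to the robot; may end either way round. 0.12 kg.
- board_corner0 (a point): Corner of the board at its x = +33 mm, y = +76 mm, on the underside of the sheet.
- board_corner1 (a point): Corner of the board at its x = +33 mm, y = -76 mm, on the underside of the sheet.
- board_corner2 (a point): Corner of the board at its x = -33 mm, y = +76 mm, on the underside of the sheet.
- board_corner3 (a point): Corner of the board at its x = -33 mm, y = -76 mm, on the underside of the sheet.
- lifter: Flat lifter: dark steel blade 75 mm long (x +-37.5 mm), 60 wide (y), 2.5 thick; origin mid blade, on its underside, x to the tip, z up. At the heel a neck 30 mm wide slopes up to a straight blue handle, x -47 to -119 mm, 18 wide, z 36 to 56 mm. Stands by itself flat on the desk (z = 0), tip away from the robot. 0.13 kg.
- lifter_grip (a point): Where to grip the handle, across its 18 mm width (lifter y): lifter x = -78 mm, y = 0, z = 46 mm, the middle of the handle's height.
- lifter_tip (a point): Middle of the blade's front edge, on its underside: lifter x = 37.5 mm.
- bed: Fixed inspection bed, grey plinth with blue mat, 122 mm (x) by 210 mm (y) by 18 mm high; origin centre of its underside on the desk; flat top without a rim.
- outline (a point): Centre of the printed white outline on the top of the bed, 18 mm above the desk; axes as the bed's. Inside, the outline is 96 mm (x) by 184 mm (y).
- relay: Bystander, leave alone: black cube relay with metal pins up, 32 x 32 x 36 mm. Origin: centre of its underside.
- tape: Bystander, leave alone: black tape roll, 62 mm across, 19 mm high. Origin: centre of its underside.
- grey_plug: Bystander, leave alone: grey plug connector, 22 x 46 x 18 mm. Origin: centre of its underside.
- pliers: Bystander, leave alone: blue-handled pliers lying flat, 60 x 186 x 13 mm. Origin: centre of its underside.
Things that resemble listed ones, but are neither listed nor needed, are in the scene too. Of the things that look like the lifter, the larger one is meant.

How it is judged:
On the way:
1. the board is carried on the lifter, clear of the desk (its origin more than 40 mm above the desk) (height (world z) of board above 0.04 m and contact force between board and lifter above 0.4 N and angle between board's own z axis and vertical below 0.25 rad), for 0.3 s.
At the end, for the whole second after the job is handed in: The board stands at rest on its spacers on the bed (level within 0.04 rad, at standing height within 2.5 mm), all four corners inside the white outline (0.5 mm over allowed); the lifter no longer touches it and lies at rest flat on the desk (origin below 5 mm, within 0.06 rad of level) (x of board_corner0 in the frame of outline between -0.0485 and 0.0485 m and y of board_corner0 in the frame of outline between -0.0925 and 0.0925 m and x of board_corner1 in the frame of outline between -0.0485 and 0.0485 m and y of board_corner1 in the frame of outline between -0.0925 and 0.0925 m and x of board_corner2 in the frame of outline between -0.0485 and 0.0485 m and y of board_corner2 in the frame of outline between -0.0925 and 0.0925 m and x of board_corner3 in the frame of outline between -0.0485 and 0.0485 m and y of board_corner3 in the frame of outline between -0.0925 and 0.0925 m and angle between board's own z axis and vertical below 0.04 rad and z of board in the frame of outline between 0.0015 and 0.0065 m and contact force between board and lifter below 0.02 N and height (world z) of lifter below 0.005 m and angle between lifter's own z axis and vertical below 0.06 rad and linear speed of each of board, lifter below 0.01 m/s).
It fails at once if the fingers or arm touch the board (contact force between any of the fingers, the arm and board above 0.3 N).
It fails at once if the board is tipped by more than 0.35 rad (angle between board's own z axis and vertical above 0.35 rad).
It fails at once if the board strikes the bed with more than 15 N (dropped) (contact force between board and bed above 15 N).
It fails at once if a bystander (relay, tape, grey plug, pliers) is moved more than 20 mm (distance of any of relay, tape, grey_plug, pliers from where it was at the start of the episode above 0.02 m).
It also fails if it takes over 64 s, if anything falls off the work surface, if the arm or the gripper's body presses on something with over 40 N, if the wrist force passes 120 N, or if a joint passes its speed limit or range.

## Working session

There is one attempt and no reset: what is moved stays moved. The work goes in short steps, each a Python script; the robot and the scene stay as the last script left them, time stands still between calls to the robot, and variables do not carry over. Pictures are saved under pics/ and viewed, at most 10 in all, crops included, and the job is handed in when it is done.

```bash
mkdir -p pics
cat > h.py <<'E'
import numpy as np, cv2
from rig import arm
def cloud(f):
    z=f["z_map"]; v,u=np.mgrid[0:z.shape[0],0:z.shape[1]]
    X=np.stack([(u-f["cx"])/f["fx"]*z,-(v-f["cy"])/f["fy"]*z,-z,np.ones_like(z)],-1)@f["T"].T
    X=X[...,:3]; X[z==0]=np.nan; return X
def ray(f,u,v,h):
    d=f["T"][:3,:3]@np.array([(u-f["cx"])/f["fx"],-(v-f["cy"])/f["fy"],-1]); o=f["T"][:3,3]
    return o+d*(h-o[2])/d[2]
def save(f,n): cv2.imwrite(f"pics/{n}.png",f["color"][...,::-1])
E
python3 - <<'E'
from h import *
import pickle
F={}
for n in("top","side"):
    f=arm.grab_frame(n); F[n]=f; save(f,n+"0")
    print(n,list(f.keys()),f["fx"],f["cx"],f["cy"],f["T"].round(3).tolist())
pickle.dump(F,open("f0.pkl","wb")); print(arm.sense())
E
```

```text
top ['color', 'z_map', 'fx', 'fy', 'cx', 'cy', 'T'] 506.44383427356155 317.83819902084923 200.73361292932958 [[0.005, 0.99, -0.14, 0.333], [-1.0, 0.005, -0.005, 0.071], [-0.004, 0.14, 0.99, 1.489], [0.0, 0.0, 0.0, 1.0]]
side ['color', 'z_map', 'fx', 'fy', 'cx', 'cy', 'T'] 422.2483032859633 317.75177111428474 198.96057277665798 [[-0.86, 0.332, -0.387, -0.002], [-0.51, -0.543, 0.668, 0.992], [0.012, 0.771, 0.636, 0.963], [0.0, 0.0, 0.0, 1.0]]
{'time_s': 0.1, 'joints': array([-1.23747335e+00,  4.94167044e-01,  1.34604915e+00,  4.04281671e-05,
        1.30251818e+00, -9.55093979e-02]), 'qvel': array([-0.00022271, -0.00272453, -0.00269242, -0.00115867,  0.00044157,
        0.00022893]), 'effort': array([ 3.50157257e-03, -8.80241418e+01, -3.82541263e+01,  7.11640203e-02,
        4.81913995e-02, -1.46890039e-05]), 'tool_pos': array([ 0.25978518, -0.56809958,  0.23037607]), 'ee_rot': array([-3.14045985e+00, -1.47671475e-04,  4.28821549e-01]), 'ft_force': array([-0.1771425 , -0.05185898, -0.37576268]), 'ft_torque': array([-0.00946818,  0.03996388, -0.02553983]), 'grip_force': 0.0, 'finger_gap': 1.0005855932459544}
```

View pics/top0.png

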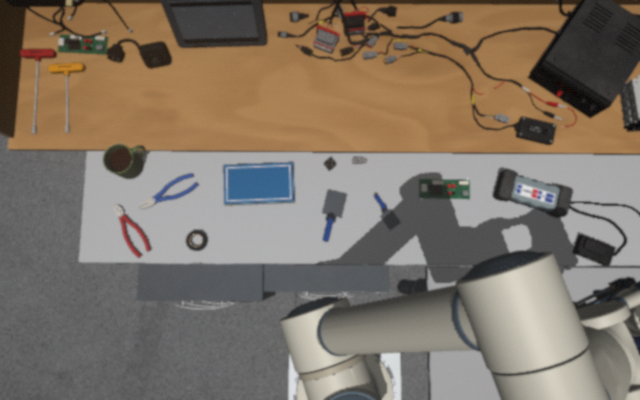

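View pics/side0.png

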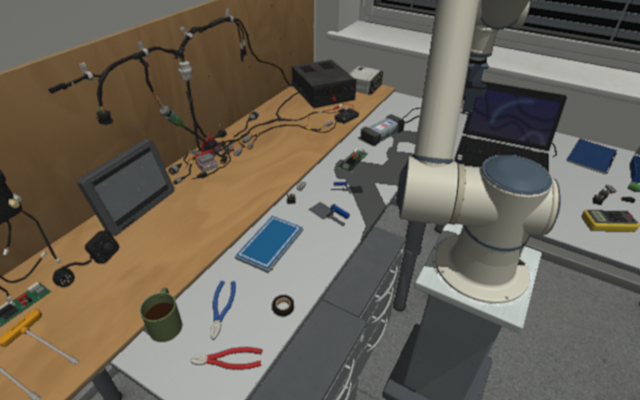

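The top view shows the bed at about (259,184), the large lifter at (333,212) with its handle toward the robot, a small decoy at (387,212) and the board at (444,188). Relay and plug are at (330,163) and (359,160). The side view shows the same layout. Next I get rough coordinates and close wrist views.

Run:
```python
from h import *
import pickle
F=pickle.load(open("f0.pkl","rb")); f=F["top"]
for n,u,v,h in(("bed",259,184,.018),("blade",335,204,0),("handle end",327,239,.05),("board",444,188,.01),("relay",330,163,.03),("plug",359,160,.01),("decoy",387,212,0),("desk edge near",335,263,0),("desk far",335,152,0),("tape",197,240,0)):
    print(n,ray(f,u,v,h).round(3),cloud(f)[v,u].round(3))
P={"L":(.42,.04,.34),"B":(.42,-.30,.34)}
for k in("B","L"):
    for i,dy in enumerate((-.06,.06)):
        p=np.array(P[k])+[0,dy,0]
        arm.move_pose(p,[np.pi,0,0]); arm.hold(.3)
        g=arm.grab_frame("wrist"); F[k+str(i)]=g; save(g,k+str(i))
        print(k,i,g["fx"],g["T"].round(3).tolist(),arm.sense()["joints"].round(2))
pickle.dump(F,open("f1.pkl","wb")); print(arm.sense()["time_s"])
cv2.imwrite("pics/m.png",np.vstack([np.hstack([cv2.resize(F[a]["color"][...,::-1],(400,250)) for a in r]) for r in(("B0","B1"),("L0","L1"))]))
```

```text
bed [0.591 0.251 0.018] [0.59  0.251 0.021]
blade [0.535 0.027 0.   ] [0.534 0.027 0.008]
handle end [0.428 0.051 0.05 ] [0.427 0.051 0.054]
board [ 0.583 -0.295  0.01 ] [ 0.583 -0.296  0.007]
relay [0.652 0.042 0.03 ] [0.654 0.042 0.022]
plug [ 0.666 -0.044  0.01 ] [ 0.665 -0.044  0.014]
decoy [ 0.512 -0.127  0.   ] [ 0.512 -0.127 -0.001]
desk edge near [0.361 0.027 0.   ] [0.361 0.027 0.002]
desk far [0.693 0.027 0.   ] [0.692 0.027 0.001]
tape [0.426 0.432 0.   ] [0.426 0.432 0.002]
B 0 319.9501289970661 [[-0.0, 0.96, 0.278, 0.498], [-1.0, -0.0, -0.0, -0.36], [-0.0, -0.278, 0.96, 0.493], [0.0, 0.0, 0.0, 1.0]] [-0.82  0.3   1.36 -0.    1.48  0.75]
B 1 319.9501289970661 [[-0.0, 0.961, 0.278, 0.498], [-1.0, -0.0, -0.0, -0.241], [-0.0, -0.278, 0.961, 0.493], [0.0, 0.0, 0.0, 1.0]] [-0.64  0.19  1.51 -0.    1.44  0.93]
L 0 319.9501289970661 [[-0.001, 0.961, 0.278, 0.498], [-1.0, -0.001, -0.0, -0.021], [0.0, -0.278, 0.961, 0.493], [0.0, 0.0, 0.0, 1.0]] [-0.19  0.09  1.63 -0.    1.42  1.38]
L 1 319.9501289970661 [[-0.001, 0.961, 0.278, 0.498], [-1.0, -0.001, -0.0, 0.099], [0.0, -0.278, 0.961, 0.493], [0.0, 0.0, 0.0, 1.0]] [ 0.09  0.11  1.61 -0.    1.42  1.67]
4.5833
```

View pics/m.png

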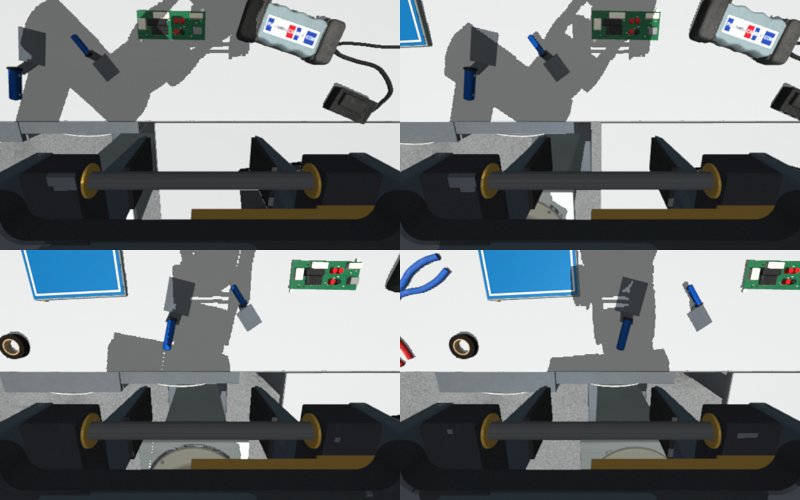

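The wrist montage shows the board in all four views, e.g. (171,25) in B0 and (626,25) in B1. The lifter handle is at (168,335) and (624,335) with a dark blade above it, and the bed is at upper left. Now I measure from both views.

```bash
cat >> h.py <<'E'
def comp(m,seed,amin=60):
    """component of mask nearest seed (u,v)"""
    n,l,s,c=cv2.connectedComponentsWithStats(m.astype(np.uint8))
    k=[i for i in range(1,n) if s[i,4]>=amin]
    i=min(k,key=lambda i:np.hypot(*(c[i]-seed))); return l==i
def px(f,P):
    q=f["T"][:3,:3].T@(np.asarray(P,float)-f["T"][:3,3]); return np.array([f["cx"]-q[0]/q[2]*f["fx"],f["cy"]+q[1]/q[2]*f["fy"]])
def rect(pts):
    (c,wh,a)=cv2.minAreaRect(np.float32(pts)*1000); b=cv2.boxPoints((c,wh,a))/1000
    e=[b[1]-b[0],b[2]-b[1]]; L=[np.hypot(*x) for x in e]; d=e[int(L[1]>L[0])]
    return np.array(c)/1000,sorted(np.round(L,4)),(np.degrees(np.arctan2(d[1],d[0]))+90)%180-90
def hsv(f): return cv2.cvtColor(f["color"],cv2.COLOR_RGB2HSV)
def blue(f): h=hsv(f); return (h[...,0]>95)&(h[...,0]<128)&(h[...,1]>140)&(h[...,2]>40)
def green(f): h=hsv(f); return (h[...,0]>45)&(h[...,0]<90)&(h[...,1]>80)
def onplane(f,m,h):
    v,u=np.nonzero(m); return np.array([ray(f,a,b,h)[:2] for a,b in zip(u,v)])
def tri(f,g,a,b):
    A=[];B=[]
    for k,p in((f,a),(g,b)):
        o=k["T"][:3,3]; d=ray(k,*p,0)-o; d/=np.linalg.norm(d); M=np.eye(3)-np.outer(d,d); A.append(M);B.append(M@o)
    return np.linalg.solve(sum(A),sum(B))
E
python3 - <<'E'
from h import *
import pickle
F=pickle.load(open("f1.pkl","rb"))
def cen(m): v,u=np.nonzero(m); return u.mean(),v.mean()
C=[]
for k in("L0","L1","top"):
    f=F[k]; m=comp(blue(f),px(f,[.45,.045,.046]),15); X=cloud(f)[m]; C.append(cen(m))
    t=X[X[:,2]>.048]; 
    print(k,"handle",m.sum(),"z pct",np.nanpercentile(X[:,2],[5,50,95]).round(4),"top",rect(t[:,:2]) if len(t)>9 else 0)
    # blade: points on dark grey near
    Y=cloud(f); 
print("tri handle",tri(F["L0"],F["L1"],C[0],C[1]).round(4))
C=[]
for k in("B0","B1","L0","L1","top"):
    f=F[k]; X=cloud(f); near=(abs(X[...,0]-.585)<.07)&(abs(X[...,1]+.295)<.11)
    m=cv2.morphologyEx((green(f)&near).astype(np.uint8),cv2.MORPH_CLOSE,np.ones((5,5))); m=comp(m,px(f,[.585,-.295,.01])); C.append(cen(m))
    v,u=np.nonzero(m)
    print(k,"board",m.sum(),"z",np.nanpercentile(X[m][:,2],[10,30,50]).round(4),rect(onplane(f,m,.0095)),v.min(),u.max())
print("tri board",tri(F["B0"],F["B1"],C[0],C[1]).round(4))
for k in("L1","top"):
    f=F[k]; m=comp(blue(f),px(f,[.59,.25,.018]),300); m|=comp(~m&blue(f),px(f,[.59,.25,.018]),30)
    v,u=np.nonzero(m); print(k,"bed blue",np.nanmedian(cloud(f)[m][:,2]).round(4),rect(onplane(f,m,.018)),v.min(),u.min())
# corners of bed triangulated between top and side
C={}
for k in("top","side"):
    f=F[k]; m=comp(blue(f),px(f,[.59,.25,.018]),300); C[k]=cen(m)
print("tri bed",tri(F["top"],F["side"],C["top"],C["side"]).round(4))
E
```

```text
L0 handle 584 z pct [0.0526 0.0546 0.0562] top (array([0.4561731 , 0.04910722]), [np.float32(0.0179), np.float32(0.0672)], np.float32(-14.268875))
L1 handle 582 z pct [0.0517 0.0548 0.0563] top (array([0.45697232, 0.04972646]), [np.float32(0.0161), np.float32(0.0658)], np.float32(-14.07946))
top handle 66 z pct [0.0525 0.0559 0.061 ] top (array([0.45549591, 0.04887981]), [np.float32(0.0095), np.float32(0.0588)], np.float32(-11.850464))
tri handle [0.4575 0.0489 0.0484]
B0 board 2486 z [0.0077 0.0084 0.0089] (array([ 0.5823894, -0.2951955]), [np.float32(0.0566), np.float32(0.1476)], np.float32(88.8425)) 17 327
B1 board 2793 z [0.0077 0.0084 0.0089] (array([ 0.58212512, -0.29494809]), [np.float32(0.0561), np.float32(0.1476)], np.float32(88.9332)) 17 415
L0 board 2627 z [0.0078 0.0085 0.009 ] (array([ 0.5826181 , -0.29397302]), [np.float32(0.0566), np.float32(0.1487)], np.float32(89.026535)) 17 577
L1 board 2052 z [0.0078 0.0085 0.009 ] (array([ 0.58285577, -0.28301727]), [np.float32(0.0565), np.float32(0.1276)], np.float32(89.95218)) 17 639
top board 174 z [0.006  0.008  0.0094] (array([ 0.58005182, -0.33236111]), [np.float32(0.0479), np.float32(0.0675)], np.float32(-89.73652)) 181 468
tri board [ 0.5865 -0.3042 -0.0374]
L1 bed blue 0.0172 (array([0.58535632, 0.25324205]), [np.float32(0.0957), np.float32(0.2024)], np.float32(-87.974434)) 0 126
top bed blue 0.018 (array([0.56352448, 0.18096085]), [np.float32(0.1456), np.float32(0.3438)], np.float32(66.43793)) 168 229
tri bed [0.5966 0.2554 0.0156]
```

Handle depth, triangulated height (0.048) and width (18 mm) fit the text. The board's green mask is incomplete (56 mm instead of 66), so I use height masks for the board and bed, with one wrist picture over the bed.

Run:
```python
from h import *
import pickle
F=pickle.load(open("f1.pkl","rb"))
for i,p in enumerate(((.40,.20,.34),(.40,.30,.34))):
    arm.move_pose(p,[np.pi,0,0]); arm.hold(.3); F[f"D{i}"]=arm.grab_frame("wrist"); save(F[f"D{i}"],f"D{i}")
pickle.dump(F,open("f2.pkl","wb"))
def hm(k,c,r,lo,hi,fix):
    f=F[k]; X=cloud(f); m=(abs(X[...,0]-c[0])<r[0])&(abs(X[...,1]-c[1])<r[1])&(X[...,2]>lo)&(X[...,2]<hi)
    m=comp(cv2.morphologyEx(m.astype(np.uint8),cv2.MORPH_OPEN,np.ones((3,3))),px(f,[*c,.01]),50)
    P=X[m]; print(k,m.sum(),"z",np.nanmedian(P[:,2]).round(4),"rect",rect(P[:,:2]),"xlim",np.percentile(P[:,0],[.5,99.5]).round(4),"ylim",np.percentile(P[:,1],[.5,99.5]).round(4))
print("desk z",[np.nanmedian(cloud(F[k])[30:60,200:400,2]).round(4) for k in("B0","D0")])
for k in("B0","B1","L0","top"): hm(k,(.585,-.295),(.07,.1),.005,.04,0)
for k in("D0","D1","top"): hm(k,(.591,.252),(.09,.14),.011,.03,0)
cs=[]
for k in("D0","D1"):
    f=F[k]; m=comp(blue(f),px(f,[.59,.25,.018]),300)          # inner field inside white line
    P=onplane(f,m,.018); print(k,"inner",rect(P)); 
    h=hsv(f); w=comp((h[...,1]<60)&(h[...,2]>150)&(abs(onp:=cloud(f)[...,2])<9)&(cloud(f)[...,2]>.012),px(f,[.59,.25,.018]),100)
    print(k,"white",w.sum(),rect(onplane(f,w,.018))); v,u=np.nonzero(m); cs.append((u.mean(),v.mean()))
print("tri",tri(F["D0"],F["D1"],*cs).round(4))
# board near-edge ends: green extreme corners triangulated
def nearcorners(k):
    f=F[k]; X=cloud(f); m=green(f)&(abs(X[...,0]-.585)<.07)&(abs(X[...,1]+.295)<.11)
    v,u=np.nonzero(m); return [(u[i],v[i]) for i in(np.argmax(v-u),np.argmax(v+u))]
for a,b in zip(nearcorners("B0"),nearcorners("B1")): print("board near corner",tri(F["B0"],F["B1"],a,b).round(4))
# lifter blade edge: dark steel by depth
for k in("L0","L1"):
    f=F[k]; X=cloud(f); h=hsv(f)
    print(k,"grip px",px(f,[.4614,.0482,.056]).round())
print(arm.sense()["time_s"])
```

```text
desk z [np.float64(0.0087), np.float64(0.0168)]
B0 5015 z 0.0097 rect (array([ 0.58210016, -0.29501373]), [np.float32(0.0632), np.float32(0.1506)], np.float32(-88.81039)) xlim [0.553  0.6121] ylim [-0.3699 -0.2215]
B1 5017 z 0.0097 rect (array([ 0.58257843, -0.29566061]), [np.float32(0.0631), np.float32(0.1505)], np.float32(-88.80631)) xlim [0.5533 0.6118] ylim [-0.3695 -0.2213]
L0 5060 z 0.01 rect (array([ 0.58207861, -0.29516272]), [np.float32(0.0633), np.float32(0.1516)], np.float32(-89.27083)) xlim [0.5534 0.6116] ylim [-0.3691 -0.221 ]
top 881 z 0.0126 rect (array([ 0.58116449, -0.29460452]), [np.float32(0.0586), np.float32(0.1493)], np.float32(-89.998116)) xlim [0.5524 0.6101] ylim [-0.3679 -0.2213]
D0 9568 z 0.0172 rect (array([0.57397125, 0.2527359 ]), [np.float32(0.0799), np.float32(0.2104)], np.float32(-88.05755)) xlim [0.5333 0.6099] ylim [0.1491 0.3559]
D1 9553 z 0.0172 rect (array([0.57466418, 0.25274936]), [np.float32(0.0803), np.float32(0.2103)], np.float32(-87.86179)) xlim [0.5332 0.6099] ylim [0.1498 0.3566]
top 2771 z 0.0179 rect (array([0.59554749, 0.25474313]), [np.float32(0.1225), np.float32(0.2092)], np.float32(-87.69428)) xlim [0.5338 0.6579] ylim [0.1513 0.3585]
D0 inner (array([0.57953339, 0.2538161 ]), [np.float32(0.0644), np.float32(0.1813)], np.float32(-88.70648))
D0 white 371 (array([0.57662085, 0.30691919]), [np.float32(0.0698), np.float32(0.0841)], np.float32(-87.536446))
D1 inner (array([0.58131421, 0.25367697]), [np.float32(0.0644), np.float32(0.1806)], np.float32(-87.529205))Traceback (most recent call last):
  File "<stdin>", line 18, in <module>
  File "h.py", line 15, in comp
    i=min(k,key=lambda i:np.hypot(*(c[i]-seed))); return l==i
ValueError: min() iterable argument is empty
```

View pics/D0.png

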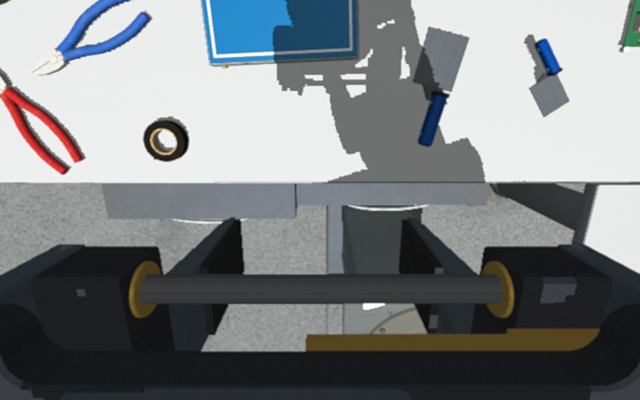

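D0 shows the bed cut off by the top edge of the picture, so its far half comes from the top view, and both agree on a centre of about (0.595, 0.254) with yaw about 2°. The board centre is about (0.582, -0.295). The handle at (433,119) is clear of neighbours, so I grasp it.

Run:
```python
from h import *
y=np.radians(-14.2); o=[np.pi,0,y]
arm.move_pose([.4612,.0485,.16],o); arm.gripper_to(.6)
arm.move_linear([.4612,.0485,.044],max_speed=.1,contact_N=8)
arm.gripper_to(0,60); s=arm.sense(); print(s["tool_pos"].round(4),s["finger_gap"]*91,s["grip_force"],s["time_s"],s["ft_force"].round(2))
p=s["tool_pos"]; arm.move_linear([p[0],p[1],p[2]+.10],max_speed=.1)
arm.move_linear([.40,-.06,.15],[np.pi,0,0],max_speed=.15); arm.hold(.3)
f=arm.grab_frame("wrist"); save(f,"G"); import pickle; pickle.dump(f,open("g.pkl","wb")); g=arm.grab_frame("side"); save(g,"Gs"); pickle.dump(g,open("gs.pkl","wb"))
s=arm.sense(); print(s["tool_pos"].round(4),s["ee_rot"].round(3),s["grip_force"],s["finger_gap"]*91,s["time_s"])
cv2.imwrite("pics/GG.png",np.hstack([cv2.resize(f["color"][...,::-1],(400,250)),cv2.resize(g["color"][100:300,240:560,::-1],(400,250))]))
X=cloud(f); m=(X[...,2]>.09)&(X[...,0]>.40)&(abs(X[...,1]+.06)<.05)
m=(X[...,2]>.09)&(X[...,2]<.125)&(X[...,0]>.44)&(X[...,0]<.56)&(abs(X[...,1]+.06)<.05)
P=X[m]; print(m.sum(),rect(P[:,:2]),P.min(0).round(4),P.max(0).round(4),np.median(P,0).round(4))
A=np.c_[P[:,:2],np.ones(len(P))]; print("plane",np.linalg.lstsq(A,P[:,2],rcond=None)[0].round(4))
```

```text
[0.4612 0.0485 0.044 ] 17.608720143843907 59.9802303314209 10.1333 [ 0.18 -0.53  1.53]
[ 0.4001 -0.0598  0.15  ] [-3.142 -0.     0.   ] 59.97882306575775 17.70817960566761 12.6667
13950 (array([ 0.47882404, -0.05961583]), [np.float32(0.0602), np.float32(0.0777)], np.float32(0.37625122)) [ 0.44   -0.0898  0.105 ] [ 0.5179 -0.0295  0.118 ] [ 0.4821 -0.0595  0.1076]
plane [-1.460e-02 -1.000e-04  1.147e-01]
```

View pics/GG.png

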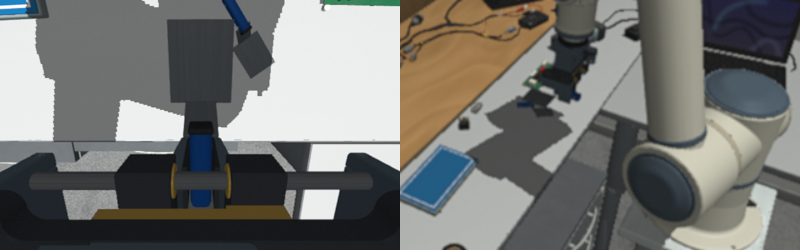

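GG shows the blade held level and straight, its tip 118 mm ahead of the TCP and yaw about 0.4°. The decoy is clear of it. Next I go in front of the board and re-measure its near edge from close by.

Run:
```python
from h import *
arm.move_linear([.395,-.295,.15],max_speed=.15); arm.hold(.2)
f=arm.grab_frame("wrist"); save(f,"H"); X=cloud(f)
m=(X[...,2]>.006)&(X[...,2]<.04)&(abs(X[...,0]-.585)<.07)&(abs(X[...,1]+.295)<.1)
P=X[m]; print(m.sum(),rect(P[:,:2]),np.percentile(P,[.5,99.5],0).round(4))
b=[(c,np.percentile(P[abs(P[:,1]-c)<.004,0],[1,99]).round(4)) for c in np.arange(-.36,-.22,.02)]; print(b)
arm.move_linear([.395,-.295,.0465],max_speed=.08)
g=arm.grab_frame("wrist"); save(g,"I"); g2=arm.grab_frame("side"); Y=cloud(g)
m=(Y[...,0]>.44)&(Y[...,0]<.53)&(abs(Y[...,1]+.295)<.045)
for x in(.445,.46,.475,.49,.505,.51): q=Y[m&(abs(Y[...,0]-x)<.003)&(abs(Y[...,1]+.295)<.02)]; print(x,np.median(q[:,2]).round(4) if len(q) else 0)
print("desk",np.nanmedian(Y[(abs(Y[...,0]-.50)<.01)&(abs(Y[...,1]+.235)<.01)][:,2]).round(4),arm.sense()["ft_force"].round(2),arm.sense()["time_s"])
cv2.imwrite("pics/HI.png",np.hstack([cv2.resize(a["color"][...,::-1],(400,250)) for a in(f,g)]))
```

```text
460 (array([ 0.55158813, -0.29609076]), [np.float32(0.0066), np.float32(0.1464)], np.float32(89.992676)) [[ 0.5485 -0.3691  0.0063]
 [ 0.5549 -0.2231  0.0107]]
[(np.float64(-0.36), array([0.552 , 0.5545])), (np.float64(-0.33999999999999997), array([0.5528, 0.5546])), (np.float64(-0.31999999999999995), array([0.5527, 0.5546])), (np.float64(-0.29999999999999993), array([0.5534, 0.5547])), (np.float64(-0.2799999999999999), array([0.5533, 0.5548])), (np.float64(-0.2599999999999999), array([0.5541, 0.5548])), (np.float64(-0.23999999999999988), array([0.5542, 0.5547]))]
0.445 0.0046
0.46 0.0045
0.475 0.0046
0.49 0.0045
0.505 0.0046
0.51 0.0045
desk -0.0007 [ 0.44 -0.44 -1.21] 16.175
```

View pics/HI.png

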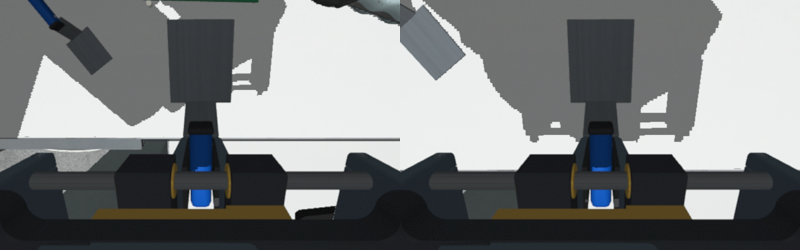

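HI shows the blade level just above the desk (top 4.6 mm by depth) with the board ahead. The board's near edge is at x=0.553 with yaw about -1°, so its centre is 0.586. Insert and lift.

Run:
```python
from h import *
o=[np.pi,0,np.radians(-1.3)]
arm.move_linear([.41,-.293,.0465],o,max_speed=.05)
hit=arm.move_linear([.5045,-.294,.0465],o,max_speed=.06,contact_N=3)
s=arm.sense(); print(hit,s["tool_pos"].round(4),s["ft_force"].round(2))
if hit: raise SystemExit
arm.move_linear([.5045,-.294,.062],o,max_speed=.02); arm.hold(.3)
s=arm.sense(); print(s["tool_pos"].round(4),s["ft_force"].round(2),s["ft_torque"].round(3))
arm.move_linear([.5045,-.294,.15],o,max_speed=.06); arm.hold(.3)
s=arm.sense(); print(s["tool_pos"].round(4),s["ft_force"].round(2),s["ft_torque"].round(3),s["time_s"])
f=arm.grab_frame("wrist"); save(f,"J"); g=arm.grab_frame("top")
X=cloud(f); m=(X[...,2]>.105)&(X[...,2]<.145)&(X[...,0]>.553-.02)&(abs(X[...,1]+.295)<.1)&green(f)
P=X[m]; print(m.sum(),rect(P[:,:2]),np.percentile(P,[.5,50,99.5],0).round(4))
cv2.imwrite("pics/JJ.png",np.hstack([cv2.resize(f["color"][...,::-1],(400,250)),cv2.resize(g["color"][120:280,300:556,::-1],(400,250))]))
```

```text
False [ 0.5042 -0.294   0.0465] [ 0.03 -0.34 -2.01]
[ 0.5045 -0.294   0.0619] [ 1.1   1.35 -1.95] [0.068 0.187 0.028]
[ 0.5045 -0.294   0.1499] [-0.02 -0.23 -2.69] [0.087 0.19  0.011] 21.4917
15119 (array([ 0.58218256, -0.29489963]), [np.float32(0.0583), np.float32(0.1493)], np.float32(88.99759)) [[ 0.5536 -0.3685  0.1074]
 [ 0.5826 -0.3043  0.1091]
 [ 0.6114 -0.2214  0.1225]]
```

View pics/JJ.png

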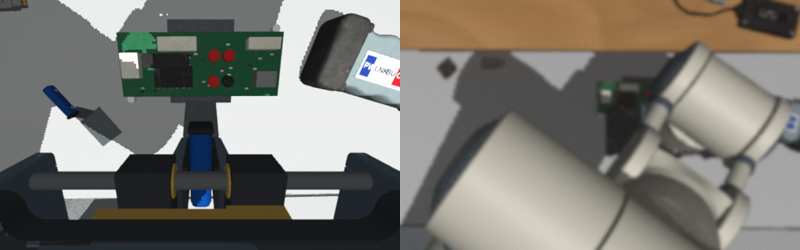

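JJ shows the board sitting level on the blade, spanning about (118-283, 30-98), with its spacers protruding past the sheet. The sheet centre is (0.5825, -0.295), yaw about -1°. Carry it to the bed.

Run:
```python
from h import *
o=[np.pi,0,np.radians(1.8)]
arm.move_linear([.480,-.02,.15],[np.pi,0,np.radians(.3)],max_speed=.12)
arm.move_linear([.517,.2506,.15],o,max_speed=.12); arm.hold(.3)
arm.move_linear([.517,.2506,.085],o,max_speed=.06); arm.hold(.2)
f=arm.grab_frame("wrist"); save(f,"K"); X=cloud(f)
m=comp(green(f)&(X[...,2]>.03),px(f,[.595,.2538,.05]),300); P=X[m]
print(m.sum(),rect(P[:,:2]),np.percentile(P,[.5,50,99.5],0).round(4))
b=(X[...,2]>.010)&(X[...,2]<.024); Q=X[b]; print("bed pts",np.percentile(Q,[.5,99.5],0).round(4))
s=arm.sense(); print(s["tool_pos"].round(4),s["ft_force"].round(2),s["time_s"])
```

```text
15343 (array([0.59487909, 0.25374423]), [np.float32(0.0583), np.float32(0.1499)], np.float32(-87.78562)) [[0.5651 0.1796 0.0428]
 [0.5969 0.2441 0.0446]
 [0.625  0.3279 0.0596]]
bed pts [[0.4093 0.0575 0.0103]
 [0.659  0.4713 0.0191]]
[0.5171 0.2506 0.0852] [ 0.25 -0.3  -2.82] 28.2417
```

View pics/K.png

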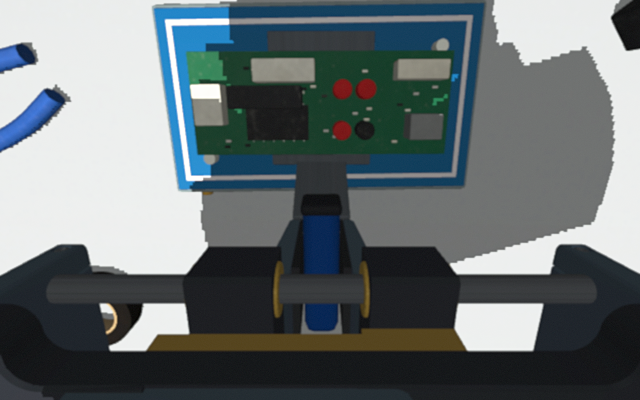

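K shows the board inside the white outline, whose corners are near (166,22), (474,14), (188,181) and (457,176). I check that by ray casting, then lower and withdraw.

Run:
```python
from h import *
f=arm.grab_frame("wrist")
c=np.array([ray(f,u,v,.018)[:2] for u,v in((166,22),(474,14),(457,176),(188,181))]); print(c.round(4),rect(c))
e=c.mean(0)-[.5950,.2538]; print("err",e)
if np.abs(e).max()>.006: raise SystemExit
o=[np.pi,0,np.radians(1.8)]; x,y=.517+e[0],.2506+e[1]
arm.move_linear([x,y,.072],o,max_speed=.04)
arm.move_linear([x,y,.0645],o,max_speed=.01); arm.hold(.3)
s=arm.sense(); print(s["tool_pos"].round(4),s["ft_force"].round(2))
d=np.array([np.cos(np.radians(2)),np.sin(np.radians(2))])
p=np.array([x,y])-.11*d
print(arm.move_linear([*p,.0645],o,max_speed=.05,contact_N=4))
s=arm.sense(); print(s["tool_pos"].round(4),s["ft_force"].round(2),s["time_s"])
```

```text
[[0.6408 0.3508]
 [0.6513 0.1609]
 [0.5496 0.1561]
 [0.5399 0.3456]] (array([0.5956037 , 0.25326532]), [np.float32(0.1018), np.float32(0.1901)], np.float32(-87.07825))
err [ 0.00039821 -0.00045765]
[0.5174 0.2501 0.0645] [-0.44 -0.01 -1.17]
False
[0.4076 0.2463 0.0645] [-0.34  0.78 -1.34] 32.3167
```

Run:
```python
from h import *
arm.move_linear([.4076,.2463,.15],max_speed=.1)
y=np.radians(-14.2); o=[np.pi,0,y]
arm.move_linear([.4612,.0485,.15],o,max_speed=.15)
arm.move_linear([.4612,.0485,.055],o,max_speed=.08)
hit=arm.move_linear([.4612,.0485,.0435],o,max_speed=.01,contact_N=4); arm.hold(.2)
s=arm.sense(); print(hit,s["tool_pos"].round(4),s["ft_force"].round(2))
arm.gripper_to(.5); arm.hold(.3)
arm.move_linear([.4612,.0485,.16],o,max_speed=.1)
arm.move_pose([.45,.15,.34],[np.pi,0,0]); arm.hold(.5)
f=arm.grab_frame("wrist"); save(f,"M"); X=cloud(f)
m=comp(green(f)&(abs(X[...,1]-.25)<.1)&(X[...,0]>.5),px(f,[.595,.2538,.025]),300); P=X[m]
print("board",rect(P[:,:2]),np.percentile(P,[5,50],0).round(4))
h=hsv(f); m=(abs(X[...,0]-.537)<.045)&(abs(X[...,1]-.029)<.045)&(X[...,2]<.02)&(h[...,2]<110); P=X[m]
print("blade",rect(P[:,:2]),np.percentile(P[:,2],[5,50,95]).round(4)); print(arm.sense()["time_s"])
```

```text
True [0.4611 0.0485 0.0439] [-0.78  0.21  6.42]
board (array([0.59547882, 0.2553327 ]), [np.float32(0.0577), np.float32(0.1526)], np.float32(-87.98565)) [[0.5686 0.1832 0.0254]
 [0.5937 0.2409 0.0269]]
blade (array([0.53676923, 0.03733507]), [np.float32(0.0682), np.float32(0.0911)], np.float32(3.682022)) [-0.0006  0.0017  0.0063]
41.0167
```

View pics/M.png

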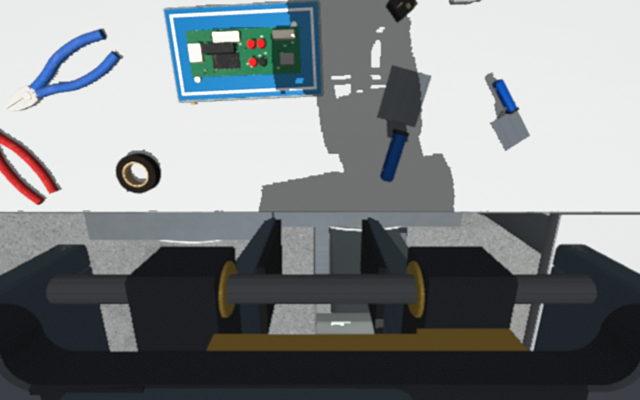

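M shows the board inside the outline on the bed at about (243,50). The lifter lies flat on the desk at (398,120), off the bed, and the bystanders look undisturbed.

```bash
python3 -c "
from rig import arm
print(arm.sign_off())"
```

```text
the job is handed in; nothing more can be done
None
```

The job is handed in: the last camera check before hand-in showed the board resting level inside the white outline on the bed, and the lifter back flat on the desk, off the bed; no verdict came back.

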